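# Make up two sets of pottery

## Task

Make up two sets from the stock of grey unglazed ware: the vase and the small bowl go on the rectangular wooden board, the square pot and the small cup on the round plaster bat. In each set the taller piece (vase, square pot) stands on the large cork spot and the other on the small spot, upright and centred on it; set each piece down gently, never dropping it. Leave the big bowl and the big cup standing where they are.

Things in the scene. Friction and masses are not known exactly. Their poses are not given: they have to be found in the camera images.
- board: Fixed rectangular wooden ware board, 100 x 210 x 10 mm (x, y, z), lying on the table, top 10 mm above it. Two round cork spots are let in flush with the top (no step): the large one, 76 mm across, centred 50 mm from the centre along +y of its frame, and the small one, 56 mm across, 50 mm from the centre along -y. Origin at the centre of its underside, z up.
- bat: Fixed round white plaster bat (disc), 196 mm across, 10 mm thick, lying on the table, top 10 mm above it. Two round cork spots are let in flush with the top (no step): the large one, 76 mm across, centred 50 mm from the centre along +y of its frame, and the small one, 56 mm across, 50 mm from the centre along -y. Origin at the centre of its underside, z up.
- vase: Loose small grey vase, 92 mm tall: round body 58 mm across at 32 mm height on a 44 mm foot, shoulder narrowing to a straight collar neck 32 mm across from 60 to 92 mm height; the mouth is a dark disc (solid top). About 0.2 kg. Origin at the centre of its underside, z up.
- small_bowl: Loose small grey round bowl, open on top, 50 mm tall, rim 64 mm across outside (60 mm at 22 mm height, nearly upright above that), foot 40 mm, wall 4 mm. About 0.12 kg. Origin at the centre of its underside, z up.
- square_pot: Loose square grey pot, open on top, 50 x 50 mm outside, 70 mm tall, upright walls 5 mm thick; its x and y axes are square to its sides. About 0.18 kg. Origin at the centre of its underside, z up.
- small_cup: Loose small straight round grey cup, open on top, 60 mm tall, 50 mm across outside (foot 44 mm), wall 4 mm. About 0.11 kg. Origin at the centre of its underside, z up.
- big_bowl: Loose big grey round bowl, 52 mm tall, rim 86 mm across; stays where it is. Origin at the centre of its underside, z up.
- big_cup: Loose big straight round grey cup, 85 mm tall, 68 mm across; stays where it is. Origin at the centre of its underside, z up.
Mind the look-alikes: they are no part of the job. What is meant by the bat is not yellow, and is the smaller of those in its own colour.

How it is judged:
By the outcome, as a careful person would: the job done as asked, in the order asked, and still so for the second after the job is handed in, with the robot touching nothing.
It also fails if it takes over 99 s, if anything falls off the work surface, if the arm or the gripper's body presses on something with over 40 N, if the wrist force passes 120 N, or if a joint passes its speed limit or range.

## Robot

A 6-joint arm with a two-finger parallel gripper is mounted at the origin on the work surface. World frame = base frame: x ahead of the robot, y to its left, z up, the work surface at z = 0. Lengths are in m, angles in rad, forces in N, time in s.
With the tool pointing down it reaches from about 0.375 to 0.9 m from the base axis. Payload 3.1 kg.
Tool frame: the origin (TCP) lies on the front face of the gripper's body, between the roots of the fingers; the fingertips stand 70 mm ahead of it and the grasp point (between the pads) lies 51 mm ahead of it; z points along the fingers, y is the line along which they close (so a half turn about z gives the same grasp; the last joint's range is limited). The gripper opens to 87 mm and grips with 3 to 60 N. Pads are 19 mm wide; open, the fingers measure 117 mm over their backs; the gripper's body (75 mm by 190 mm) begins 51 mm behind the grasp point.
Start: joints at [-1.516, 0.527, 1.433, -0, 1.181, -0.178], TCP at [0.144, -0.608, 0.292] pointing down, gripper open.
Joint ranges: [-3.08, 3.08], [-0.75, 2.2], [0.22, 2.44], [-1.43, 4.57], [0, 2.65], [-2.85, 2.85]. Speed limits (rad/s): [2.79, 2.79, 3.14, 3.14, 3.14, 3.14].

## Interface

Orientations are given as a unit quaternion [x, y, z, w].
In Python, from rig import robot, cams, ticket gives the robot as it stands. The module is installed in compiled form; this text tells all that it offers.
- The arm moves only by the shell command python3 -m crank 'ROWS' [FORCE]. ROWS is JSON, a list of rows, each a list of 7 numbers: the shift along the tool's x, y, z in cm, then the turn, a rotation vector about the tool's x, y, z in rad, then the closure, from 0 (fully open) to 1 (shut). A call has 1 to 5 rows; each row shifts and turns the commanded pose from where the row before left it, along the tool's axes as they then stand; what a row does not reach is not made up. A row lasts 1/8 s, in which the tool goes at most 62.5 mm and 10.7 degrees, less where a joint would pass 70% of its speed; a pose out of reach is approached as far as the arm can. A call is refused whole if a number of a shift passes 6.25 or a number of a turn 0.188, either way. A call with a gripper value outside its range is refused whole. The fingers move at their own pace and stop on an object; FORCE is the grip in N (left out, the last holds). Time passes only in rows, so rows that do not move let the fingers close. It gives the time, the measured TCP pose, the force, the opening and the grip force at its end, in the units of the state.
- robot.get_obs(): the state, without advancing time (a new reading comes with each control period).
- cams.camera(name): name is "scene" or "side" or "wrist"; returns the picture (420x560x3 uint8, red, green, blue); there is no depth.
- cams.camera_info(name): a dict with "intrinsics" (3x3 intrinsics, pixels), "dist" ([k1, k2, p1, p2, k3] as OpenCV has them; the pictures are not rectified), "pose" (4x4, takes a point from camera to world coordinates). Camera axes: x right, y down, z forward; pixel columns grow to the right and rows downward; lengths in m; the calibration is good to about 2 mm. A picture is of the moment at which its call begins: read the wrist's pose just before it. camera_info takes no time and is no camera call; for the wrist camera it gives the pose at the moment of the call.
- ticket.hand_in(): hands the job in; it is judged then, once.
The state is a dict: "time": time; "q": joint angles; "joint_velocities": joint speeds; "joint_torque": joint torques, N m; "position": TCP position; "tool_rot": TCP orientation; "ft_force": force on the tool from outside, world axes, zero at the start; "moment": the same for the moment, N m; "grip_width": finger opening in m; "grip_force": force on a finger pad.
Only numpy, scipy, OpenCV 4.12 (cv2) and the standard library are available. Lean on these libraries where they do the work, as an engineer would, in place of code of your own. Each camera call takes 0.05 s, during which the arm holds its last target. There are 200 camera calls.

## Working session

There is one attempt and no reset: what is moved stays moved. The work goes in short steps, Python scripts to look and compute and a shell command to move; the robot and the scene stay as the last step left them, time stands still between calls to the robot, and variables do not carry over. Pictures are saved under pics/ and viewed, at most 14 in all, crops included, and the job is handed in when it is done.

```bash
mkdir -p pics; ls; python3 - <<'E'
from rig import robot,cams
import cv2,numpy as np
o=robot.get_obs();print({k:np.round(v,3) for k,v in o.items()})
for n in("scene","side"):
    im=cams.camera(n);cv2.imwrite(f"pics/{n}0.png",im[:,:,::-1]);i=cams.camera_info(n);print(n,np.round(i["intrinsics"],1).tolist(),np.round(i["dist"],3),np.round(i["pose"],3).tolist())
E
```

```text
pics
{'time': np.float64(0.0), 'q': array([-1.517,  0.528,  1.434,  0.   ,  1.181, -0.179]), 'joint_velocities': array([-0.001, -0.001, -0.001, -0.001, -0.001, -0.001]), 'joint_torque': array([ -0.   , -44.004, -17.659,   0.063,   0.058,  -0.   ]), 'position': array([ 0.144, -0.608,  0.291]), 'tool_rot': array([ 0.993,  0.116,  0.   , -0.001]), 'ft_force': array([-0.185,  0.607, -0.682]), 'moment': array([-0.039,  0.048,  0.023]), 'grip_force': np.float64(0.0), 'grip_width': np.float64(0.087)}
scene [[426.3, 0.0, 278.8], [0.0, 426.3, 206.9], [0.0, 0.0, 1.0]] [-0.113  0.     0.     0.     0.   ] [[0.153, 0.765, -0.625, 1.2], [0.988, -0.109, 0.108, -0.15], [0.014, -0.634, -0.773, 0.939], [0.0, 0.0, 0.0, 1.0]]
side [[496.5, 0.0, 281.7], [0.0, 496.5, 209.8], [0.0, 0.0, 1.0]] [-0.076  0.     0.     0.     0.   ] [[-0.786, -0.451, 0.423, -0.088], [-0.618, 0.557, -0.554, 0.729], [0.015, -0.697, -0.717, 1.031], [0.0, 0.0, 0.0, 1.0]]
```

View pics/scene0.png

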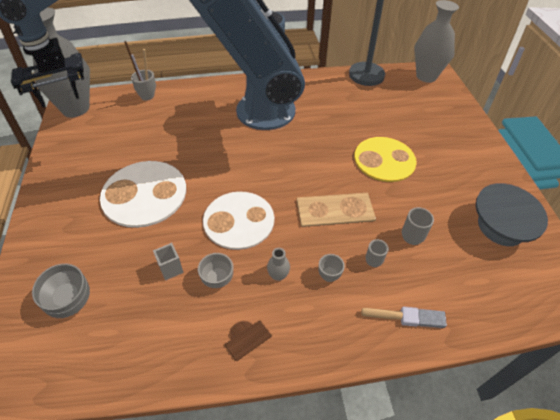

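View pics/side0.png

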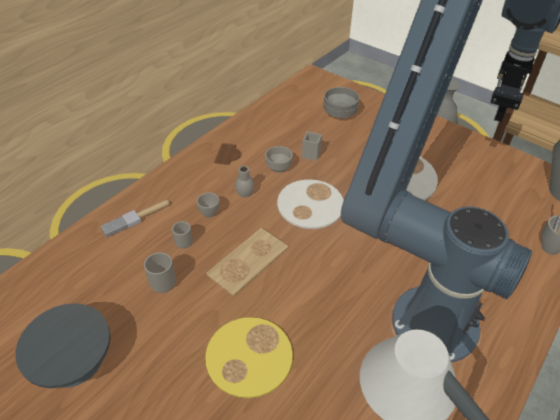

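Scene view: the smaller white disc, at (239,219), is the bat; the one at (143,193) is the decoy. The board is at (335,209), with its large spot to the right at (353,207). Pieces: square pot (168,260), big bowl (215,270), vase (278,265), small bowl (331,268), small cup (376,253) and big cup (417,226). The side view shows the same layout.

```bash
cat > h.py <<'E'
import cv2,numpy as np
from rig import robot,cams
def ray(info,uv,z):
    K,d,T=map(np.array,(info["intrinsics"],info["dist"],info["pose"]))
    p=cv2.undistortPoints(np.float64(uv).reshape(-1,1,2),K,d).reshape(-1,2)
    r=np.c_[p,np.ones(len(p))]@T[:3,:3].T
    return (T[:3,3]+r*((z-T[2,3])/r[:,2])[:,None])[:,:2]
def blobs(m,amin,amax):
    m=m.astype(np.uint8)*255
    cs,_=cv2.findContours(m,cv2.RETR_EXTERNAL,cv2.CHAIN_APPROX_NONE)
    return [c for c in cs if amin<cv2.contourArea(c)<amax]
def circ(P):  # circle by least squares
    A=np.c_[2*P,np.ones(len(P))];s=np.linalg.lstsq(A,(P**2).sum(1),rcond=None)[0]
    return s[:2],np.sqrt(s[2]+s[:2]@s[:2])
def rot():
    q=robot.get_obs()["tool_rot"];from scipy.spatial.transform import Rotation as R
    return R.from_quat(q).as_matrix()
E
python3 - <<'E'
from h import *
for n in("scene","side"):
    im=cv2.imread(f"pics/{n}0.png");i=cams.camera_info(n)
    hsv=cv2.cvtColor(im,cv2.COLOR_BGR2HSV);g=(hsv[...,1]<75)&(hsv[...,2]<190)
    w=(hsv[...,1]<60)&(hsv[...,2]>190)
    print(n)
    for nm,m,z in(("grey",g,.03),("white",w,.01)):
        for c in blobs(m,150,9000):
            M=cv2.moments(c);u=(M["m10"]/M["m00"],M["m01"]/M["m00"]);p=ray(i,[u],z)[0]
            if .3<p[0]<.95 and abs(p[1])<.7:
                h=cv2.convexHull(c)[:,0];x=circ(ray(i,h,z))
                print(nm,np.round(u),cv2.contourArea(c),p.round(3),"circle",x[0].round(3),round(x[1],3))
E
```

```text
scene
grey [428. 319.] 498.5 [0.846 0.269] circle [0.835 0.26 ] 0.052
grey [ 61. 290.] 2269.5 [ 0.649 -0.589] circle [ 0.648 -0.59 ] 0.074
grey [331. 267.] 520.5 [0.674 0.075] circle [0.673 0.074] 0.037
grey [215. 270.] 929.5 [ 0.641 -0.209] circle [ 0.64  -0.208] 0.047
grey [278. 265.] 488.5 [ 0.648 -0.053] circle [ 0.642 -0.052] 0.039
grey [168. 261.] 617.5 [ 0.598 -0.325] circle [ 0.597 -0.324] 0.048
grey [376. 252.] 430.5 [0.649 0.201] circle [0.65  0.203] 0.038
grey [417. 225.] 804.5 [0.582 0.338] circle [0.581 0.337] 0.058
grey [510. 214.] 3361.5 [0.585 0.623] circle [0.581 0.625] 0.114
white [411. 314.] 174.5 [0.821 0.24 ] circle [0.82 0.24] 0.022
white [238. 219.] 3061.5 [ 0.477 -0.137] circle [ 0.472 -0.137] 0.098
white [148. 202.] 2442.0 [ 0.377 -0.389] circle [ 0.344 -0.406] 0.118
side
grey [ 63. 346.] 6100.5 [0.62  0.599] circle [0.624 0.595] 0.107
grey [  7. 262.] 195.0 [0.936 0.551] circle [0.935 0.554] 0.031
grey [160. 272.] 948.0 [0.605 0.319] circle [0.607 0.317] 0.055
grey [182. 234.] 408.5 [0.654 0.195] circle [0.654 0.194] 0.041
grey [121. 223.] 495.0 [0.813 0.274] circle [0.817 0.274] 0.051
grey [208. 204.] 400.5 [0.68  0.069] circle [0.678 0.067] 0.043
grey [ 92. 201.] 1168.0 [0.948 0.271] circle [0.869 0.268] 0.129
grey [244. 182.] 393.5 [ 0.66  -0.063] circle [ 0.667 -0.069] 0.054
grey [278. 158.] 539.0 [ 0.65  -0.215] circle [ 0.651 -0.216] 0.054
grey [311. 145.] 424.0 [ 0.607 -0.331] circle [ 0.609 -0.332] 0.06
grey [194. 133.] 736.5 [ 0.949 -0.14 ] circle [ 0.872 -0.143] 0.126
grey [341. 102.] 870.0 [ 0.672 -0.603] circle [ 0.676 -0.604] 0.088
white [310. 203.] 2323.0 [ 0.467 -0.133] circle [ 0.469 -0.137] 0.096
```

```bash
python3 -m crank '[[0,0,0,0,0,-0.18,0],[0,0,0,0,0,-0.18,0],[0,0,0,0,0,-0.18,0],[0,0,0,0,0,-0.18,0],[0,0,0,0,0,-0.18,0]]'; python3 -m crank '[[0,0,0,0,0,-0.18,0],[0,0,0,0,0,-0.18,0],[0,0,0,0,0,-0.077,0],[4.2,3.2,-0.8,0,0,0,0],[4.2,3.2,-0.8,0,0,0,0]]'; python3 -m crank '[[4.2,3.2,-0.8,0,0,0,0],[4.2,3.2,-0.8,0,0,0,0],[4.2,3.2,-0.8,0,0,0,0],[4.2,3.2,-0.8,0,0,0,0],[4.2,3.2,-0.8,0,0,0,0]]'; python3 -m crank '[[4.2,3.2,-0.8,0,0,0,0],[4.2,3.2,-0.8,0,0,0,0],[4.2,3.2,-0.8,0,0,0,0],[4.2,3.2,-0.8,0,0,0,0],[4.2,3.2,-0.8,0,0,0,0]]';  python3 -m crank '[[4.2,0,0,0,0,0,0],[0,0,0,0,0,0,0]]'
python3 - <<'E'
from h import *
i=cams.camera_info("wrist");im=cams.camera("wrist");cv2.imwrite("pics/w1.png",im[:,:,::-1])
o=robot.get_obs();print(o["position"],rot().round(3).tolist(),o["q"].round(3),o["ft_force"])
print(i["pose"].round(3).tolist(),i["intrinsics"][0][0])
E
```

```text
time: 0.72
position: [0.1442, -0.6078, 0.2916]
tool_rot: [0.842, 0.539, 0.0, -0.001]
ft_force: [-0.9, 0.4, 0.1]
grip_width: 0.0869
grip_force: 0.0
time: 1.35
position: [0.2085, -0.5232, 0.3076]
tool_rot: [0.708, 0.706, 0.001, -0.001]
ft_force: [1.1, -0.1, -0.2]
grip_width: 0.0868
grip_force: 0.0
time: 1.98
position: [0.3692, -0.3127, 0.3483]
tool_rot: [0.708, 0.707, 0.0, -0.0]
ft_force: [-0.1, 0.4, 0.6]
grip_width: 0.0872
grip_force: 0.0
time: 2.6
position: [0.5294, -0.1029, 0.3882]
tool_rot: [0.707, 0.707, -0.0, -0.0]
ft_force: [0.4, -0.7, 0.5]
grip_width: 0.0865
grip_force: 0.0
time: 2.85
position: [0.5283, -0.0596, 0.3878]
tool_rot: [0.706, 0.708, -0.0, -0.001]
ft_force: [-0.1, 0.3, -0.3]
grip_width: 0.0869
grip_force: 0.0
[ 0.52845581 -0.06120067  0.3878379 ] [[-0.002, 1.0, -0.001], [1.0, 0.002, -0.0], [-0.0, -0.001, -1.0]] [-0.325  0.298  1.538 -0.     1.307 -0.327] [1.09900278 0.00550906 0.03260971]
[[1.0, 0.004, -0.001, 0.528], [0.004, -0.959, -0.284, 0.019], [-0.002, 0.284, -0.959, 0.48], [0.0, 0.0, 0.0, 1.0]] 323.68997265152336
```

View pics/w1.png

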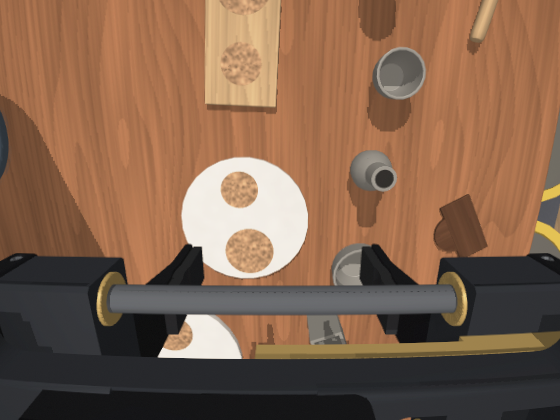

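The wrist view shows the bat spots at (239,190) small and (249,251) large, the vase mouth at (384,178), the bowl rim at (399,73) and the board's near end at the top. I'll shift +y to see the whole board and the cup.

```bash
python3 -m crank '[[5,0,0,0,0,0,0],[5,0,0,0,0,0,0],[4,0,0,0,0,0,0],[0,0,0,0,0,0,0],[0,0,0,0,0,0,0]]'
python3 - <<'E'
from h import *
i=cams.camera_info("wrist");im=cams.camera("wrist");cv2.imwrite("pics/w2.png",im[:,:,::-1])
np.save("w2.npy",i,allow_pickle=True)
E
```

```text
time: 3.52
position: [0.5291, 0.0762, 0.3881]
tool_rot: [0.708, 0.706, -0.0, 0.0]
ft_force: [-0.0, 0.3, -0.4]
grip_width: 0.0869
grip_force: 0.0
```

View pics/w2.png

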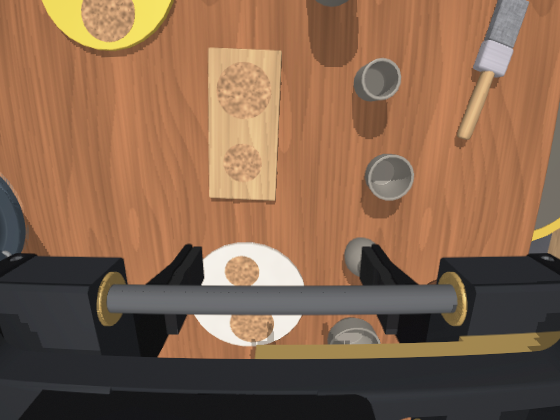

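Board's large spot is at (244,90) and its small spot at (243,163); cup rim (377,80), bowl rim (389,177). Now measuring.

```bash
cat > m.py <<'E'
from h import *
i2=np.load("w2.npy",allow_pickle=True).item()
i1=cams.camera_info("wrist")
im1=cv2.imread("pics/w1.png");im2=cv2.imread("pics/w2.png")
T=np.array(i2["pose"]).copy();T[:3,3]+=[0.528-0.529,-0.0612-0.0762,0];i1=dict(i2,pose=T)  # w1 pose ~ same attitude
i1["pose"]=np.array(i1["pose"]);i1["pose"][:3,3]=[.528,.019,.480]
H=lambda im:cv2.cvtColor(im,cv2.COLOR_BGR2HSV)
def win(m,x0,x1,y0,y1):
    k=np.zeros_like(m);k[y0:y1,x0:x1]=m[y0:y1,x0:x1];return k
def big(m): return max(blobs(m,50,1e5),key=cv2.contourArea)
def robust(P,r,tol=.0015):   # circle of known radius: fit, trim points lying inside
    Q=P
    for _ in range(12):
        c,rr=circ(Q);d=np.linalg.norm(P-c,axis=1);Q=P[abs(d-rr)<max(tol,np.percentile(abs(d-rr),60))]
    return c,rr,len(Q)/len(P)
def rimfit(im,i,box,z,r,cam):
    h=H(im);c=cv2.convexHull(big(win((h[...,1]<90),*box)))[:,0]
    m=np.zeros(im.shape[:2],np.uint8);cv2.drawContours(m,[c.reshape(-1,1,2)],-1,255,-1);c=big(m>0)[:,0]
    P=ray(i,c,z);a=P.mean(0)-cam;   # rim only: the half turned away from the camera
    mid=P.mean(0);Q=P[(P-mid)@a>-.15*r*np.linalg.norm(a)]
    return circ(Q),len(Q)
if __name__=="__main__":
    c2=np.array(i2["pose"])[:2,3];c1=i1["pose"][:2,3];print(c2,c1)
    print("bowl",rimfit(im2,i2,(355,425,145,215),.05,.032,c2),"r.032", rimfit(im1,i1,(360,440,40,105),.05,.032,c1))
    print("cup",rimfit(im2,i2,(340,412,50,110),.06,.025,c2))
    h=H(im1);v=big(win(h[...,2]<45,365,405,160,200));P=ray(i1,v[:,0],.092);print("vase mouth",circ(P))
    for im,i,b in((im1,i1,(215,262,168,210)),(im1,i1,(220,278,225,274))):
        hh=H(im);m=cv2.morphologyEx((win(hh[...,1]>70,*b)*255).astype(np.uint8),cv2.MORPH_CLOSE,np.ones((3,3)))
        P=ray(i,big(m>0)[:,0],.01);print("bat spot",circ(P))
    b=(205,290,40,205);hh=H(im2);print("board/cork/table hsv",hh[120:130,215:225].mean((0,1)),hh[80:100,235:255].mean((0,1)),hh[120:130,185:195].mean((0,1)))
    # spots from colour (a-channel)
    lab=cv2.GaussianBlur(cv2.cvtColor(im2,cv2.COLOR_BGR2LAB),(5,5),0)
    print(lab[120:130,215:225].mean((0,1)),lab[80:100,235:255].mean((0,1)),lab[120:130,185:195].mean((0,1)))
E
python3 m.py
```

```text
[0.52918178 0.15488101] [0.528 0.019]
bowl ((array([0.67730893, 0.07227477]), np.float64(0.03157556326476184)), 74) r.032 ((array([0.6781071 , 0.07026905]), np.float64(0.031443826113134066)), 82)
cup ((array([0.65156469, 0.19788116]), np.float64(0.02455326093426686)), 70)Traceback (most recent call last):
  File "m.py", line 26, in <module>
    h=H(im1);v=big(win(h[...,2]<45,365,405,160,200));P=ray(i1,v[:,0],.092);print("vase mouth",circ(P))
               ~~~^^^^^^^^^^^^^^^^^^^^^^^^^^^^^^^^^^
  File "m.py", line 10, in big
    def big(m): return max(blobs(m,50,1e5),key=cv2.contourArea)
                       ~~~^^^^^^^^^^^^^^^^^^^^^^^^^^^^^^^^^^^^^
ValueError: max() iterable argument is empty
```

```bash
sed -i 's/h\[...,2\]<45,365/h[...,2]<70,365/' m.py; python3 m.py; python3 -c "
import cv2;im=cv2.imread('pics/w1.png',0);print(im[178,360:405])"
```

```text
[0.52918178 0.15488101] [0.528 0.019]
bowl ((array([0.67730893, 0.07227477]), np.float64(0.03157556326476184)), 74) r.032 ((array([0.6781071 , 0.07026905]), np.float64(0.031443826113134066)), 82)
cup ((array([0.65156469, 0.19788116]), np.float64(0.02455326093426686)), 70)
vase mouth (array([ 0.65340055, -0.05630129]), np.float64(0.010275692650034949))
bat spot (array([ 0.46424532, -0.08914655]), np.float64(0.026902458474413804))
bat spot (array([ 0.47627991, -0.18849579]), np.float64(0.03682767340756589))
board/cork/table hsv [ 16.63 100.79 220.52] [ 14.125  108.3025 201.2725] [ 11.76 137.23 175.9 ]
[194.64 135.7  157.77] [172.6225 139.585  155.52  ] [139.53 146.59 157.41]
[113 114 117 119 121 105  85  87  87  89  86 132 155 156 144  89  48  48
  47  48  47  47  48  47  47  49  48  47  47  47  48  48  51  89 154 154
 151 137 135 131 127 124 121 118 118]
```

```bash
python3 - <<'E'
from m import *
lab=cv2.cvtColor(im2,cv2.COLOR_BGR2LAB)
m=cv2.morphologyEx((win(lab[...,0]>160,195,295,30,212)*255).astype(np.uint8),cv2.MORPH_CLOSE,np.ones((7,7)))
P=ray(i2,big(m>0)[:,0],.01);r=cv2.minAreaRect((P*1000).astype(np.float32));print(r)
b=cv2.boxPoints(r);c=np.array(r[0])
for u in((244,90),(243,163)):
    p=ray(i2,[u],.01)[0];x=win(np.ones(im2.shape[:2]),u[0]-32,u[0]+32,u[1]-34,u[1]+34)
    l=cv2.GaussianBlur(lab,(7,7),0)
    k=cv2.morphologyEx(((x>0)&(l[...,0]<184)&(m>0)).astype(np.uint8),cv2.MORPH_OPEN,np.ones((7,7)))
    Q=ray(i2,cv2.convexHull(big(k>0))[:,0],.01);print(p.round(4),circ(Q))
E
```

```text
((473.97943115234375, 137.2576904296875), (209.2163543701172, 99.1588363647461), 87.22460174560547)
[0.4774 0.1876] (array([0.47534595, 0.18687472]), np.float64(0.037105499356930284))
[0.4728 0.0863] (array([0.47052457, 0.08644648]), np.float64(0.02702925996232836))
```

Board and bat measurements agree with the given sizes: spots 100 mm apart, board 209×99 mm. Going to the vase neck.

```bash
python3 -m crank '[[-2.65,2.49,3.76,0,0,0,0],[-2.65,2.49,3.76,0,0,0,0],[-2.65,2.49,3.76,0,0,0,0],[-2.65,2.49,3.76,0,0,0,0],[-2.65,2.49,3.76,0,0,0,0]]'; python3 -m crank '[[0,0,3,0,0,0,0],[0,0,3,0,0,0,0],[0,0,0.9,0,0,0,0],[0,0,0,0,0,0,0],[0,0,0,0,0,0,0]]'; python3 - <<'E'
from h import *
o=robot.get_obs();print(o["time"],o["position"],rot().round(3).tolist())
E
```

```text
time: 4.2
position: [0.654, -0.0583, 0.1989]
tool_rot: [0.708, 0.706, -0.0, 0.0]
ft_force: [0.4, 0.4, 0.7]
grip_width: 0.0876
grip_force: 0.0
time: 4.82
position: [0.6542, -0.0557, 0.1327]
tool_rot: [0.708, 0.707, 0.001, 0.001]
ft_force: [-0.3, 0.5, -0.8]
grip_width: 0.0875
grip_force: 0.0
4.825 [ 0.65415754 -0.05570079  0.1327469 ] [[0.001, 1.0, 0.003], [1.0, -0.001, -0.001], [-0.001, 0.003, -1.0]]
```

```bash
python3 -m crank '[[0,0,0,0,0,0,0.5],[0,0,0,0,0,0,1],[0,0,0,0,0,0,1],[0,0,0,0,0,0,1],[0,0,0,0,0,0,1]]' 20; python3 -m crank '[[0,0,0,0,0,0,1],[0,0,0,0,0,0,1],[0,0,-1,0,0,0,1],[0,0,-2,0,0,0,1],[0,0,0,0,0,0,1]]'
```

```text
time: 5.45
position: [0.6532, -0.0551, 0.1312]
tool_rot: [0.707, 0.707, -0.0, -0.0]
ft_force: [-0.7, 0.0, 0.4]
grip_width: 0.0452
grip_force: 0.0
time: 6.08
position: [0.6549, -0.0555, 0.1641]
tool_rot: [0.707, 0.707, 0.001, 0.002]
ft_force: [0.2, 0.6, -1.3]
grip_width: 0.0309
grip_force: 20.0
```

```bash
python3 -m crank '[[2,-1.5,-1,0,0,0,1],[4,-3,-1,0,0,0,1],[4,-3,-1,0,0,0,1],[4,-3,0,0,0,0,1],[4,-3,0,0,0,0,1]]'; python3 -m crank '[[4,-3,0,0,0,0,1],[2.27,-1.26,0,0,0,0,1],[0,0,0,0,0,0,1],[0,0,2.5,0,0,0,1],[0,0,1.5,0,0,0,1]]';python3 -m crank '[[0,0,0.3,0,0,0,1],[0,0,0,0,0,0,1],[0,0,0,0,0,0,1]]'; python3 - <<'E'
from h import *
z=[]
for n in range(6):
    cams.camera("wrist");o=robot.get_obs();z.append(np.r_[o["position"],o["ft_force"]])
print(np.mean(z,0).round(4))
E
```

```text
time: 6.7
position: [0.5176, 0.1261, 0.1919]
tool_rot: [0.708, 0.707, 0.001, 0.0]
ft_force: [0.1, 0.8, -1.7]
grip_width: 0.0308
grip_force: 20.0
time: 7.32
position: [0.4765, 0.1871, 0.1507]
tool_rot: [0.708, 0.707, 0.0, 0.0]
ft_force: [-0.5, -0.8, -0.9]
grip_width: 0.0311
grip_force: 20.0
time: 7.7
position: [0.4765, 0.1876, 0.1487]
tool_rot: [0.708, 0.707, 0.0, 0.0]
ft_force: [-0.0, 0.5, -0.5]
grip_width: 0.0311
grip_force: 20.0
[ 0.4762  0.1878  0.1487 -0.1145 -0.1696 -1.2633]
```

```bash
python3 -m crank '[[0,0,0.3,0,0,0,1],[0,0,0.2,0,0,0,1],[0,0,0.05,0,0,0,1],[0,0,0,0,0,0,1],[0,0,0,0,0,0,1]]'; python3 -m crank '[[0,0,0.05,0,0,0,1],[0,0,0.05,0,0,0,1],[0,0,0,0,0,0,1],[0,0,0,0,0,0,1]]'
```

```text
time: 8.62
position: [0.476, 0.1878, 0.1428]
tool_rot: [0.707, 0.707, 0.0, 0.0]
ft_force: [-0.2, 0.4, -0.5]
grip_width: 0.0311
grip_force: 20.0
time: 9.12
position: [0.4759, 0.1878, 0.1418]
tool_rot: [0.707, 0.707, 0.0, 0.0]
ft_force: [0.5, 0.1, -2.2]
grip_width: 0.0306
grip_force: 20.0
```

```bash
python3 -m crank '[[0,0,0.05,0,0,0,1],[0,0,0,0,0,0,1],[0,0,0,0,0,0,1]]'
```

```text
time: 9.5
position: [0.4759, 0.1878, 0.1413]
tool_rot: [0.707, 0.707, 0.0, 0.0]
ft_force: [0.3, 0.2, -2.1]
grip_width: 0.0307
grip_force: 20.0
```

```bash
for k in 1 2 ; do python3 -m crank '[[0,0,0.05,0,0,0,1],[0,0,0,0,0,0,1]]' | grep -E "pos|force"; done
```

```text
position: [0.4759, 0.1877, 0.1411]
ft_force: [-0.5, 0.2, 2.9]
grip_force: 20.0
position: [0.4759, 0.1878, 0.1411]
ft_force: [-0.7, -0.0, 7.4]
grip_force: 20.0
```

```bash
python3 -m crank '[[0,0,-0.05,0,0,0,1],[0,0,0,0,0,0,0.55],[0,0,0,0,0,0,0.4],[0,0,0,0,0,0,0.2],[0,0,0,0,0,0,0]]'; python3 -m crank '[[0,0,-2,0,0,0,0],[0,0,-4,0,0,0,0],[0,0,-4,0,0,0,0],[-2,0,0,0,0,0,0],[-4,0,0,0,0,0,0]]'; python3 -m crank '[[-4,0,0,0,0,0,0],[-2,0,0,0,0,0,0],[0,0,0,0,0,0,0],[0,0,0,0,0,0,0]]'; cat > look.py <<'E'
from h import *
import sys
i=cams.camera_info("wrist");im=cams.camera("wrist");cv2.imwrite(f"pics/{sys.argv[1]}.png",im[:,:,::-1]);np.save(sys.argv[1]+".npy",i,allow_pickle=True)
o=robot.get_obs();print(o["time"],o["position"].round(4))
E
python3 look.py w3
```

```text
time: 10.62
position: [0.4759, 0.1877, 0.1406]
tool_rot: [0.707, 0.707, -0.0, -0.0]
ft_force: [-0.6, -1.0, 0.3]
grip_width: 0.0612
grip_force: 0.0
time: 11.25
position: [0.4761, 0.128, 0.2416]
tool_rot: [0.706, 0.708, 0.001, 0.001]
ft_force: [0.7, 0.5, -0.5]
grip_width: 0.087
grip_force: 0.0
time: 11.75
position: [0.4757, 0.0683, 0.2407]
tool_rot: [0.707, 0.707, 0.0, -0.0]
ft_force: [0.1, -0.3, -0.1]
grip_width: 0.0873
grip_force: 0.0
11.8 [0.4756 0.0685 0.2407]
```

View pics/w3.png

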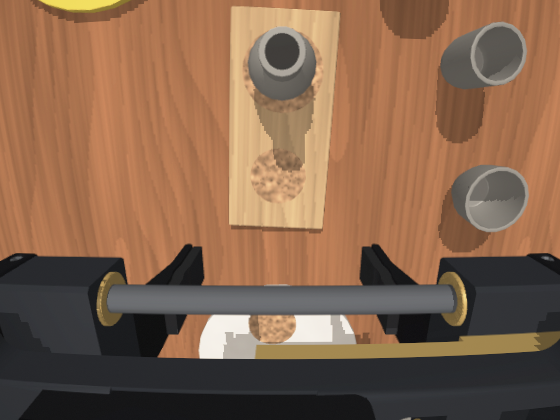

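The vase stands upright on the large spot, mouth at (283,51). Bowl rim is at (490,197) and cup rim at (498,53). Checking the vase's centring and refining the bowl and cup.

```bash
python3 - <<'E'
from m import *
i=np.load("w3.npy",allow_pickle=True).item();im=cv2.imread("pics/w3.png");c=np.array(i["pose"])[:2,3]
v=big(win(H(im)[...,2]<70,262,304,30,75));print("mouth",circ(ray(i,v[:,0],.102)))
print("bowl",rimfit(im,i,(446,535,160,238),.05,.032,c));print("cup",rimfit(im,i,(430,535,15,95),.06,.025,c))
E
```

```text
mouth (array([0.47592247, 0.18783484]), np.float64(0.01058211856432662))
bowl ((array([0.67731674, 0.07250317]), np.float64(0.03146094154238335)), 110)
cup ((array([0.65079496, 0.19766042]), np.float64(0.025116933759076147)), 120)
```

```bash
python3 -m crank '[[0.1,4,2,0,0,0,0],[0.1,5,2,0,0,0,0],[0.1,5,2,0,0,0,0],[0.1,4,2,0,0,0,0],[0,2.15,1,0,0,0,0]]'; python3 -m crank '[[0,0,3,0,0,0,0],[0,0,2.5,0,0,0,0],[0,0,1.1,0,0,0,0],[0,0,0,0,0,0,0],[0,0,0,0,0,0,0]]'; python3 -m crank '[[0,0,0,0,0,0,0.2],[0,0,0,0,0,0,0.4],[0,0,0,0,0,0,1],[0,0,0,0,0,0,1],[0,0,0,0,0,0,1]]' 12;python3 -m crank '[[0,0,0,0,0,0,1],[0,0,-1,0,0,0,1],[0,0,-2,0,0,0,1],[0,0,0,0,0,0,1]]'
```

```text
time: 12.42
position: [0.6788, 0.0732, 0.149]
tool_rot: [0.707, 0.707, -0.0, -0.0]
ft_force: [-0.7, -0.1, 0.7]
grip_width: 0.0868
grip_force: 0.0
time: 13.05
position: [0.678, 0.0719, 0.0858]
tool_rot: [0.707, 0.707, 0.001, 0.001]
ft_force: [-0.4, -0.2, 0.4]
grip_width: 0.0865
grip_force: 0.0
time: 13.68
position: [0.6776, 0.0714, 0.0851]
tool_rot: [0.707, 0.707, 0.0, 0.0]
ft_force: [0.1, -0.9, 2.9]
grip_width: 0.0621
grip_force: 12.0
time: 14.18
position: [0.6789, 0.0716, 0.1174]
tool_rot: [0.707, 0.707, 0.002, 0.002]
ft_force: [0.3, -0.2, -1.2]
grip_width: 0.0617
grip_force: 12.0
```

```bash
python3 -m crank '[[0,-2,-1,0,0,0,1],[0.3,-4,-0.5,0,0,0,1],[0.4,-4.5,0,0,0,0,1],[0.4,-4.5,0,0,0,0,1],[0.4,-4,0,0,0,0,1]]'; python3 -m crank '[[0.04,-1.68,0,0,0,0,1],[0,0,0,0,0,0,1],[0,0,1.5,0,0,0,1],[0,0,1,0,0,0,1],[0,0,0.4,0,0,0,1]]';python3 -m crank '[[0,0,0,0,0,0,1],[0,0,0,0,0,0,1],[0,0,0,0,0,0,1]]'
```

```text
time: 14.8
position: [0.4856, 0.0869, 0.1301]
tool_rot: [0.707, 0.707, 0.0, 0.0]
ft_force: [-0.4, -0.6, -0.0]
grip_width: 0.0618
grip_force: 12.0
time: 15.42
position: [0.4707, 0.0871, 0.0994]
tool_rot: [0.708, 0.707, -0.0, -0.001]
ft_force: [-0.2, 0.3, -0.9]
grip_width: 0.0619
grip_force: 12.0
time: 15.8
position: [0.4707, 0.0872, 0.101]
tool_rot: [0.707, 0.707, 0.0, 0.0]
ft_force: [-0.5, 0.7, -1.3]
grip_width: 0.0623
grip_force: 12.0
```

```bash
python3 -m crank '[[0,0.05,0.2,0,0,0,1],[0,0,0.15,0,0,0,1],[0,0,0.1,0,0,0,1],[0,0,0,0,0,0,1],[0,0,0,0,0,0,1]]' | grep -E "pos|force"; for k in 1 2 ; do python3 -m crank '[[0,0,0.05,0,0,0,1],[0,0,0,0,0,0,1]]' | grep -E "pos|ft_force"; done
```

```text
position: [0.471, 0.0872, 0.0962]
ft_force: [-0.0, 0.6, -0.8]
grip_force: 12.0
position: [0.471, 0.0872, 0.0957]
ft_force: [0.1, 0.5, -1.6]
position: [0.471, 0.0871, 0.0952]
ft_force: [0.6, -0.6, -0.1]
```

```bash
for k in 1 2 ; do python3 -m crank '[[0,0,0.04,0,0,0,1],[0,0,0,0,0,0,1]]' | grep -E "pos|ft_force"; done
```

```text
position: [0.471, 0.0872, 0.0951]
ft_force: [-0.6, -0.1, 1.8]
position: [0.4711, 0.0872, 0.095]
ft_force: [-1.3, -0.7, 5.0]
```

```bash
python3 -m crank '[[0,0,-0.05,0,0,0,0.35],[0,0,0,0,0,0,0.2],[0,0,0,0,0,0,0],[0,0,-1.5,0,0,0,0],[0,0,-4,0,0,0,0]]'; python3 -m crank '[[0,0,-4,0,0,0,0],[-5,0.5,-1,0,0,0,0],[-5,0.5,-1,0,0,0,0],[-5,0.5,-1,0,0,0,0],[-5,0.5,-1,0,0,0,0]]'; python3 -m crank '[[-5,0.5,-1,0,0,0,0],[-5,0.5,-1,0,0,0,0],[-5,0.5,-1,0,0,0,0],[-5,0.5,-1,0,0,0,0],[-5,0.5,-1,0,0,0,0]]';python3 -m crank '[[-4,0.5,-1,0,0,0,0],[0,0,0,0,0,0,0],[0,0,0,0,0,0,0]]'; python3 look.py w4
```

```text
time: 18.05
position: [0.4701, 0.0871, 0.1498]
tool_rot: [0.708, 0.707, -0.001, -0.001]
ft_force: [1.2, 0.3, -0.7]
grip_width: 0.0854
grip_force: 0.0
time: 18.68
position: [0.4907, -0.1143, 0.2314]
tool_rot: [0.707, 0.707, 0.0, 0.001]
ft_force: [0.2, 0.9, -0.6]
grip_width: 0.0869
grip_force: 0.0
time: 19.3
position: [0.5152, -0.3643, 0.2814]
tool_rot: [0.708, 0.707, 0.0, 0.0]
ft_force: [0.3, -0.3, 0.1]
grip_width: 0.0871
grip_force: 0.0
time: 19.68
position: [0.5199, -0.4019, 0.29]
tool_rot: [0.708, 0.707, 0.0, -0.001]
ft_force: [-1.3, -0.5, -0.2]
grip_width: 0.0873
grip_force: 0.0
19.725 [ 0.52   -0.4014  0.2899]
```

View pics/w4.png

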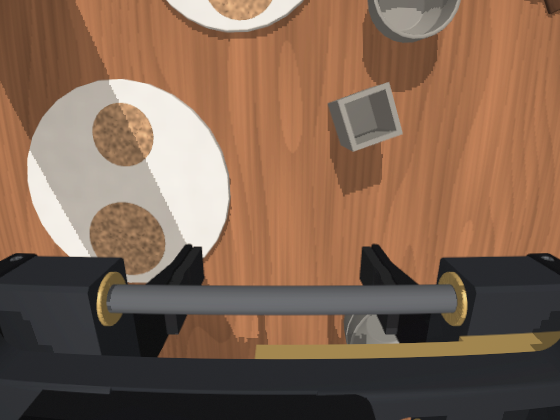

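Pot rim corners are about (338,100), (390,84), (402,133) and (354,150); the left side face is visible at (333,110). Projecting the rim onto z=0.07.

```bash
python3 - <<'E'
from m import *
i=np.load("w4.npy",allow_pickle=True).item();im=cv2.imread("pics/w4.png")
C=np.float32([(338,100),(390,84),(402,133),(354,150)])
P=ray(i,C,.07);print(P.round(4),np.linalg.norm(P-np.roll(P,-1,0),axis=1).round(4),P.mean(0))
g=cv2.cvtColor(im,cv2.COLOR_BGR2GRAY);h=H(im)
print(g[115,322:350],g[120,345:352])
for t in(125,135,145):
    k=win((h[...,1]<60)&(g>t),320,410,75,160)
    c=cv2.convexHull(big(k));q=cv2.approxPolyDP(c,5,True)[:,0];Q=ray(i,c[:,0],.07)
    r=cv2.minAreaRect((Q*1000).astype(np.float32));print(t,r,q.tolist())
E
```

```text
[[ 0.5721 -0.3098]
 [ 0.6197 -0.295 ]
 [ 0.6348 -0.3393]
 [ 0.5894 -0.3558]] [0.0498 0.0468 0.0483 0.0491] [ 0.60396918 -0.32497109]
[129 129 128 128 131 121  93  93  92  90  88  88  87  87  87  88  88  87
  88  98 141 161 160 160 160 145 121 113] [160 160 160 157 130 113 113]
125 ((603.0344848632812, -324.6703186035156), (49.994869232177734, 50.51373291015625), 20.006040573120117) [[388, 82], [401, 133], [353, 150], [337, 100]]
135 ((603.1153564453125, -324.65020751953125), (49.807945251464844, 50.06898880004883), 19.89626121520996) [[388, 82], [401, 133], [353, 150], [338, 100]]
145 ((603.3909912109375, -324.78985595703125), (49.4698600769043, 49.87900924682617), 20.326696395874023) [[388, 83], [401, 133], [354, 150], [338, 101]]
```

```bash
python3 -m crank '[[2.56,2.77,3.7,0,0,0,0],[2.56,2.77,3.7,0,0,0,0],[2.56,2.77,3.6,0,0,0,0],[0,0,0,0,0,-0.174,0],[0,0,0,0,0,-0.174,0]]';  python3 -m crank '[[0,0,3,0,0,0,0],[0,0,3,0,0,0,0],[0,0,1.9,0,0,0,0],[0,0,0,0,0,0,0],[0,0,0,0,0,0,0]]'
```

```text
time: 20.35
position: [0.6036, -0.3231, 0.1788]
tool_rot: [0.571, 0.821, 0.0, -0.002]
ft_force: [-0.2, -0.4, 0.6]
grip_width: 0.0872
grip_force: 0.0
time: 20.98
position: [0.6043, -0.3262, 0.1019]
tool_rot: [0.574, 0.819, -0.0, 0.001]
ft_force: [-0.4, 0.5, 0.5]
grip_width: 0.0868
grip_force: 0.0
```

```bash
python3 -m crank '[[0,0,0,0,0,0,0.3],[0,0,0,0,0,0,0.5],[0,0,0,0,0,0,1],[0,0,0,0,0,0,1],[0,0,0,0,0,0,1]]' 18;python3 -m crank '[[0,0,0,0,0,0,1],[0,0,0,0,0,0,1],[0,0,-1,0,0,0,1],[0,0,-3,0,0,0,1],[0,0,0,0,0,0,1]]'; python3 - <<'E'
from h import *
z=[]
for n in range(5):
    cams.camera("wrist");o=robot.get_obs();z.append(o["position"])
print(np.mean(z,0).round(4),rot().round(3).tolist())
E
```

```text
time: 21.6
position: [0.6037, -0.3262, 0.101]
tool_rot: [0.574, 0.819, 0.0, 0.0]
ft_force: [-0.9, -0.2, -0.1]
grip_width: 0.0498
grip_force: 18.0
time: 22.22
position: [0.6052, -0.3272, 0.1436]
tool_rot: [0.574, 0.819, -0.0, 0.003]
ft_force: [0.2, -0.0, -1.4]
grip_width: 0.0497
grip_force: 18.0
[ 0.6034 -0.3259  0.1405] [[-0.34, 0.94, -0.002], [0.94, 0.34, 0.002], [0.002, -0.001, -1.0]]
```

```bash
python3 -m crank '[[0,0,-1,0,0,0.174,1],[0,0,-0.5,0,0,0.174,1],[2,-2,0,0,0,0,1],[3.5,-3.3,0,0,0,0,1],[3.5,-3.3,0,0,0,0,1]]'; python3 -m crank '[[3.2,-3,0,0,0,0,1],[1.42,-1.11,0,0,0,0,1],[0,0,0,0,0,0,1],[0,0,1.5,0,0,0,1],[0,0,1.5,0,0,0,1]]';python3 -m crank '[[0,0,0.9,0,0,0,1],[0,0,0,0,0,0,1],[0,0,0,0,0,0,1],[0,0,0,0,0,0,1]]'
```

```text
time: 23.1
position: [0.5164, -0.235, 0.155]
tool_rot: [0.708, 0.707, -0.0, -0.001]
ft_force: [-0.1, 0.8, -2.0]
grip_width: 0.05
grip_force: 18.0
time: 23.72
position: [0.4777, -0.1909, 0.1248]
tool_rot: [0.708, 0.707, 0.0, 0.001]
ft_force: [-0.4, -0.2, -1.4]
grip_width: 0.0497
grip_force: 18.0
time: 24.22
position: [0.477, -0.19, 0.1173]
tool_rot: [0.707, 0.707, 0.0, 0.0]
ft_force: [0.3, -0.1, -1.7]
grip_width: 0.0502
grip_force: 18.0
```

```bash
python3 -m crank '[[0,-0.06,0.2,0,0,0,1],[0,0,0.15,0,0,0,1],[0,0,0.1,0,0,0,1],[0,0,0.05,0,0,0,1],[0,0,0,0,0,0,1]]' | grep -E "pos|ft_force"; for k in 1 2 3; do python3 -m crank '[[0,0,0.04,0,0,0,1],[0,0,0,0,0,0,1]]' | grep -E "pos|ft_force"; done
```

```text
position: [0.4761, -0.1898, 0.1119]
ft_force: [0.0, 0.5, -2.6]
position: [0.4761, -0.1898, 0.1115]
ft_force: [0.3, -0.6, -1.3]
position: [0.4761, -0.1898, 0.1112]
ft_force: [0.7, 0.3, -1.8]
position: [0.4762, -0.1898, 0.111]
ft_force: [-1.1, -0.2, 2.3]
```

```bash
python3 -m crank '[[0,0,0.02,0,0,0,0.6],[0,0,0,0,0,0,0.4],[0,0,0,0,0,0,0.2],[0,0,0,0,0,0,0],[0,0,-1.5,0,0,0,0]]'; python3 -m crank '[[0,0,-5,0,0,0,0],[0,0,-5.5,0,0,0,0],[4.3,1.95,0,0,0,0,0],[4.3,1.95,0,0,0,0,0],[4.3,1.95,0,0,0,0,0]]'; python3 -m crank '[[4.3,1.95,0,0,0,0,0],[4.3,1.95,0,0,0,0,0],[4.3,1.95,0,0,0,0,0],[4.3,1.95,0,0,0,0,0],[4.3,1.95,0,0,0,0,0]]';python3 -m crank '[[4.35,1.9,3,0,0,0,0],[0,0,3,0,0,0,0],[0,0,0,0,0,0,0],[0,0,0,0,0,0,0]]'
```

```text
time: 26.22
position: [0.4755, -0.1895, 0.1251]
tool_rot: [0.707, 0.707, -0.0, -0.001]
ft_force: [0.1, -0.3, 1.0]
grip_width: 0.0746
grip_force: 0.0
time: 26.85
position: [0.5353, -0.0598, 0.232]
tool_rot: [0.708, 0.707, 0.0, 0.001]
ft_force: [1.0, -0.3, -0.2]
grip_width: 0.0868
grip_force: 0.0
time: 27.48
position: [0.6328, 0.1555, 0.2317]
tool_rot: [0.707, 0.707, 0.0, 0.0]
ft_force: [-0.9, -1.5, -0.2]
grip_width: 0.0871
grip_force: 0.0
time: 27.98
position: [0.652, 0.1971, 0.172]
tool_rot: [0.708, 0.707, 0.001, 0.0]
ft_force: [-0.6, -0.0, 0.8]
grip_width: 0.0868
grip_force: 0.0
```

```bash
python3 -m crank '[[0,0,4,0,0,0,0],[0,0,3,0,0,0,0],[0,0,1.1,0,0,0,0],[0,0,0,0,0,0,0],[0,0,0,0,0,0,0]]'; python3 -m crank '[[0,0,0,0,0,0,0.3],[0,0,0,0,0,0,0.5],[0,0,0,0,0,0,1],[0,0,0,0,0,0,1],[0,0,0,0,0,0,1]]' 12;python3 -m crank '[[0,0,0,0,0,0,1],[0,0,0,0,0,0,1],[0,0,-1,0,0,0,1],[0,0,-3,0,0,0,1],[0,0,0,0,0,0,1]]'; python3 - <<'E'
from h import *
z=[]
for n in range(5):
    cams.camera("wrist");o=robot.get_obs();z.append(o["position"])
print(np.mean(z,0).round(4),rot().round(3).tolist())
E
```

```text
time: 28.6
position: [0.6528, 0.1974, 0.0915]
tool_rot: [0.708, 0.707, 0.001, 0.001]
ft_force: [0.4, 0.7, 0.4]
grip_width: 0.087
grip_force: 0.0
time: 29.22
position: [0.6516, 0.1975, 0.0895]
tool_rot: [0.707, 0.707, 0.0, 0.0]
ft_force: [0.4, -0.7, -0.3]
grip_width: 0.0491
grip_force: 12.0
time: 29.85
position: [0.6534, 0.1978, 0.1323]
tool_rot: [0.707, 0.707, 0.002, 0.002]
ft_force: [0.3, -0.0, -0.9]
grip_width: 0.0489
grip_force: 12.0
[0.6512 0.1974 0.1292] [[0.001, 1.0, -0.002], [1.0, -0.001, -0.0], [-0.0, -0.002, -1.0]]
```

```bash
python3 -m crank '[[-1,-1,-1.5,0,0,0,1],[-3.5,-2.5,-1.5,0,0,0,1],[-5,-3.2,0,0,0,0,1],[-5,-3.2,0,0,0,0,1],[-5,-3.2,0,0,0,0,1]]'; python3 -m crank '[[-5,-3.2,0,0,0,0,1],[-3,-1.7,0,0,0,0,1],[-1.19,-0.7,0,0,0,0,1],[0,0,2,0,0,0,1],[0,0,2,0,0,0,1]]';python3 -m crank '[[0,0,1.3,0,0,0,1],[0,0,0,0,0,0,1],[0,0,0,0,0,0,1],[0,0,0,0,0,0,1]]'
```

```text
time: 30.72
position: [0.5187, 0.001, 0.1604]
tool_rot: [0.707, 0.707, 0.0, 0.0]
ft_force: [0.2, -1.1, -1.4]
grip_width: 0.0488
grip_force: 12.0
time: 31.35
position: [0.4647, -0.0894, 0.1199]
tool_rot: [0.708, 0.707, 0.0, 0.001]
ft_force: [0.8, -0.1, -1.9]
grip_width: 0.0489
grip_force: 12.0
time: 31.85
position: [0.4646, -0.0892, 0.1071]
tool_rot: [0.707, 0.707, 0.0, 0.001]
ft_force: [-0.8, -1.1, -1.2]
grip_width: 0.0487
grip_force: 12.0
```

```bash
python3 -m crank '[[0,-0.03,0.25,0,0,0,1],[0,0,0.2,0,0,0,1],[0,0,0.1,0,0,0,1],[0,0,0.05,0,0,0,1],[0,0,0,0,0,0,1]]' | grep -E "pos|ft_force"; for k in 1 2 3; do python3 -m crank '[[0,0,0.04,0,0,0,1],[0,0,0,0,0,0,1]]' | grep -E "pos|ft_force"; done
```

```text
position: [0.4639, -0.0892, 0.1005]
ft_force: [-0.3, -0.5, -1.0]
position: [0.4639, -0.0892, 0.1001]
ft_force: [-0.4, 0.2, -1.4]
position: [0.4639, -0.0892, 0.0998]
ft_force: [0.3, -0.4, -1.4]
position: [0.464, -0.0892, 0.0994]
ft_force: [0.8, -0.2, 0.9]
```

Touching. I'll release, retreat upward and back, and take the check pictures.

```bash
python3 -m crank '[[0,0,0.02,0,0,0,0.6],[0,0,0,0,0,0,0.4],[0,0,0,0,0,0,0.2],[0,0,0,0,0,0,0],[0,0,-1.5,0,0,0,0]]'; python3 -m crank '[[0,0,-5,0,0,0,0],[0,0,-5.5,0,0,0,0],[-4,0.8,-3,0,0,0,0],[-4,0.8,-3,0,0,0,0],[-4,0.8,-3,0,0,0,0]]'; python3 -m crank '[[-4,0.8,-2,0,0,0,0],[-4,0.8,0,0,0,0,0],[0,0,0,0,0,0,0],[0,0,0,0,0,0,0]]'; python3 look.py w5; python3 - <<'E'
from h import *
cv2.imwrite("pics/scene5.png",cams.camera("scene")[:,:,::-1])
E
```

```text
time: 33.85
position: [0.4633, -0.089, 0.1139]
tool_rot: [0.707, 0.707, -0.0, -0.001]
ft_force: [0.1, -0.4, -0.5]
grip_width: 0.0745
grip_force: 0.0
time: 34.48
position: [0.4876, -0.21, 0.3116]
tool_rot: [0.707, 0.707, 0.0, 0.001]
ft_force: [0.8, 0.3, -1.2]
grip_width: 0.087
grip_force: 0.0
time: 34.98
position: [0.503, -0.2884, 0.3293]
tool_rot: [0.708, 0.707, 0.0, -0.001]
ft_force: [0.6, 0.7, 0.1]
grip_width: 0.0871
grip_force: 0.0
35.025 [ 0.5031 -0.288   0.3292]
```

View pics/w5.png

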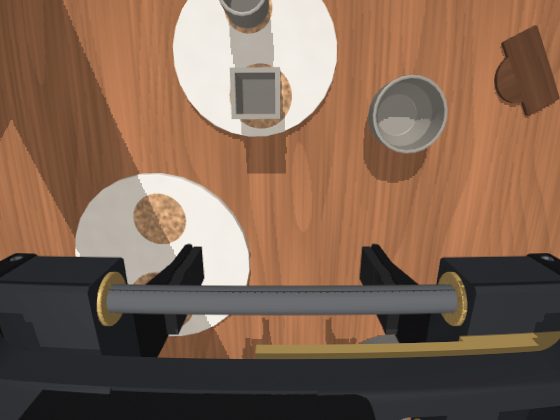

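View pics/scene5.png

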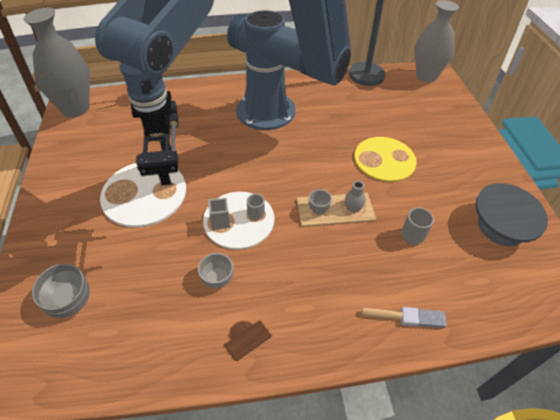

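Both sets stand on the right spots: pot rim at (255,93) in the wrist view, cup behind it, and the bowl and vase on the board in the scene view. The big bowl and big cup haven't moved. One more overhead view to get numbers.

```bash
python3 -m crank '[[5,0,-2,0,0,0,0],[5,0,-2,0,0,0,0],[5,0,-2,0,0,0,0],[4,0,0,0,0,0,0],[0,0,0,0,0,0,0]]'; python3 -m crank '[[0,0,0,0,0,0,0],[0,0,0,0,0,0,0]]';python3 look.py w6
```

```text
time: 35.7
position: [0.5028, -0.0955, 0.3896]
tool_rot: [0.705, 0.709, 0.0, -0.0]
ft_force: [0.5, 0.4, 0.0]
grip_width: 0.0871
grip_force: 0.0
time: 35.95
position: [0.5039, -0.1, 0.3889]
tool_rot: [0.708, 0.706, -0.0, -0.0]
ft_force: [-0.8, 0.8, -0.1]
grip_width: 0.087
grip_force: 0.0
36.0 [ 0.5039 -0.1002  0.3889]
```

View pics/w6.png

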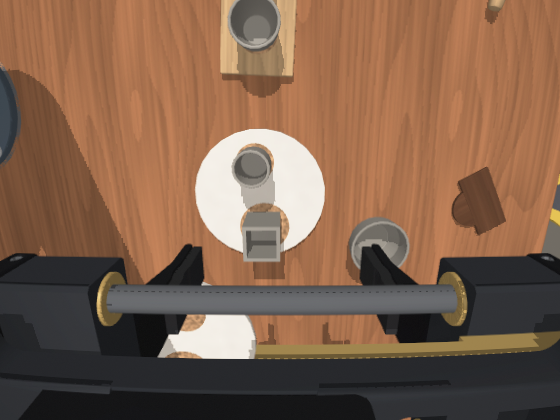

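Cup rim at (251,168), bowl rim at (254,21), pot rim at (262,243); everything is upright.

```bash
python3 - <<'E'
from m import *
for n,tag,u,z in(("w6","cup",[(233,170),(270,167),(252,188)],.07),("w6","bowl",[(229,21),(280,21),(254,47)],.06)):
    i=np.load(n+".npy",allow_pickle=True).item();print(tag,circ(ray(i,u,z)))
i=np.load("w5.npy",allow_pickle=True).item();im=cv2.imread("pics/w5.png")
P=ray(i,[(231,68),(279,67),(280,118),(231,118)],.08);print("pot",P.mean(0),np.linalg.norm(P-np.roll(P,-1,0),axis=1))
# bat centre again (disc edge) in w6
i=np.load("w6.npy",allow_pickle=True).item();im=cv2.imread("pics/w6.png");h=H(im)
c=cv2.convexHull(big(win((h[...,1]<60)&(h[...,2]>190),190,330,120,260)))[:,0];c=c[c[:,1]<215];print("bat",circ(ray(i,c,.01)))
E
```

```text
cup (array([ 0.46544798, -0.08987179]), np.float64(0.023895035322933952))
bowl (array([0.4720653 , 0.08816408]), np.float64(0.03028381957467269))
pot [ 0.47643907 -0.18845672] [0.04752595 0.04920592 0.05017367 0.0483793 ]
bat (array([ 0.47067937, -0.13767145]), np.float64(0.09723829085336703))
```

All four pieces measure within about 1–2 mm of their spots. Handing in.

```bash
python3 -c "
from rig import ticket
print(ticket.hand_in())"
```

```text
the job is handed in; nothing more can be done
None
```

Job handed in at 36 s of the 99 s limit: the vase and small bowl stand on the board and the square pot and small cup on the bat, each upright and within about 2 mm of its spot's centre by my measurements, and the big bowl and big cup were not touched.

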